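# Spin the sewing machine's handwheel and catch it on the index line

## Robot

A 6-joint arm with a two-finger parallel gripper is mounted at the origin on the work surface. World frame = base frame: x ahead of the robot, y to its left, z up, the work surface at z = 0. Lengths are in m, angles in rad, forces in N, time in s.
With the tool pointing down it reaches from about 0.3 to 0.75 m from the base axis. Payload 8.5 kg.
Tool frame: the origin (TCP) lies at the very end of the fingers, on their centre line; the grasp point (between the pads) lies 19 mm behind it; x points along the fingers, z is the direction in which the jaws open and shut, and the axes are right-handed (so a half turn about x gives the same grasp; the last joint's range is limited). The gripper opens to 85 mm and grips with 20 to 120 N. Pads are 22 mm wide; open, the fingers measure 114 mm over their backs; the gripper's body (76 mm by 85 mm) begins 54 mm behind the grasp point. The pads swing forward as they close: fully open they stand 13 mm farther back than shut.
Start: joints at [1.094, 0.381, 1.297, -0, 1.464, -0.215], TCP at [0.142, 0.531, 0.231] pointing down, gripper open.
Joint ranges: [-3.11, 3.11], [-0.89, 2.33], [0.22, 2.48], [-1.42, 4.56], [0.17, 2.85], [-2.88, 2.88]. Speed limits (rad/s): [2.39, 2.39, 3.14, 3.14, 3.14, 3.14].

## Interface

Orientations are given as [roll, pitch, yaw] about the fixed x, y, z axes, in that order (R = Rz(yaw) Ry(pitch) Rx(roll)).
In Python, from station import * gives the robot as it stands.
- The arm moves only by the tool carry_out, never from a script. Its argument "motion" is a list of rows, each a list of 3 entries, a list of its own where there are three numbers: the turn, a rotation vector about the tool's x, y, z in rad, then the shift along the tool's x, y, z in m, then the closure, from 0 (fully open) to 1 (shut). A call has 1 to 20 rows; each row is the pose to reach, as a shift and turn from the pose commanded when the call began, along the tool's axes at that moment; what a row does not reach only later rows make up. A row lasts 1/10 s, in which the tool goes at most 50 mm and 8.59 degrees, less where a joint would pass 70% of its speed; a pose out of reach is approached as far as the arm can. A call with a gripper value outside its range is refused whole. The fingers move at their own pace and stop on an object; "grip_force" is the grip in N (left out, the last holds). Time passes only in rows, so rows that repeat a pose let the fingers close. It gives the time, the measured TCP pose, the force and the opening at its end, in the units of the state.
- sense(): the state, without advancing time (a new reading comes with each control period).
- get_image(name): name is "scene" or "top" or "wrist"; returns a dict with "image" (384x512x3 uint8, blue, green, red), "camera_matrix" (3x3 intrinsics, pixels), "k1" (the pictures are not rectified: a ray, as slopes to the right and down, at radius r is drawn at 1 + k1 r^2 times it, then the intrinsics apply), "rvec" (rotation vector, rad) and "tvec" (3), from world to camera coordinates, as OpenCV has them. Camera axes: x right, y down, z forward; pixel columns grow to the right and rows downward; lengths in m; the calibration is good to about 2 mm. A picture is of the moment at which its call begins. There is no depth.
- job_done(): hands the job in, once; it reports no verdict.
The state is a dict: "time": time; "qpos": joint angles; "joint_vel": joint speeds; "joint_torque": joint torques, N m; "ee_pos": TCP position; "orientation": TCP orientation; "force": force on the tool from outside, world axes, zero at the start; "moment": the same for the moment, N m; "gripper_width": opening from 0.0 (shut) to 1.0 (fully open).
Only numpy, scipy, OpenCV 4.12 (cv2) and the standard library are available. Lean on these libraries where they do the work, as an engineer would, in place of code of your own. Each camera call takes 0.05 s, during which the arm holds its last target. There are 200 camera calls.

## Task

The clutch pin of the sewing machine's handwheel is out, so the wheel runs free of the needle: with only a fingertip on its rim, check that it spins freely and leave it lined up for the pin. Flick the wheel's top towards you (the robot) so that it spins on untouched at a turn in two seconds or faster, then, while it still turns, brake it with a fingertip as the white line on its rim comes up to the top, so that it stands with that line level with the white index line on top of the round black cover beside it, and take your hand away. It may be eased the last bit to the line under the fingertip, but never spin it backwards; grip and lift nothing, and leave the loose things on the table where they are.

Things in the scene. Friction and masses are not known exactly. Their poses are not given: they have to be found in the camera images.
- machine: white portable sewing machine, fixed, 450 x 200 x 240 mm high. Origin on the table straight below the handwheel's centre; +x its back (away from the robot), +y to its needle end, +z up. Base and bed (x -100 to 100 mm, 60 mm high) begin at y = 15 mm; pillar, arm and head (x -55 to 55 mm, 240 mm high, thin spool pin to 287 mm at y = 270 mm) at y = 46 mm
- handwheel: upright dark steel wheel at the machine's right end, 150 mm in diameter, 28 mm wide, 1.6 kg, rubber-banded smooth rim that gives 1 to 2 mm, turning about the machine's y axis. Origin at its centre, 185 mm up: rim top 260 mm above the table. A white line 8 mm wide crosses the rim at one place. Beside it, 3 mm away on the needle side, stands a fixed round black cover, 140 mm in diameter, 30 mm thick
- wheel_turn (a joint): angle of the handwheel (rad), unlimited: 0 and every whole turn (6.283) = rim line level with the index line, at the very top. It grows as the wheel's top moves towards the robot (machine's -x). Left alone the wheel coasts, losing roughly 0.6 to 1.3 rad/s each second; at rest it stays
- wheel_center (a point): the handwheel's centre, fixed with the machine, axes as the machine's
- rim_line (a point): middle of the white line on the rim's outside; it goes round with the wheel, 75 mm from its centre
- index_line (a point): end of the fixed white index line (8 mm wide) on the very top of the black cover, at the edge next to the wheel: 16 mm to the needle side (+y) of the wheel's centre and 70 mm above it
- thread_cone: loose grey cone of thread, 62 mm wide at the foot, 124 mm high, upright on the table, origin under its centre. Not to be moved
- bobbin_tin: loose round aluminium bobbin tin, 72 mm wide, 50 mm high, standing on the machine's bed under the arm, origin under its centre. Not to be moved
- pattern_weight: loose steel pattern weight, 70 mm disc with a knob, 56 mm high, origin under its centre. Not to be moved

How it is judged:
By the outcome, as a careful person would: the job done as asked, in the order asked, and still so for the second after the job is handed in, with the robot touching nothing.
It also fails if it takes over 54 s, if anything falls off the work surface, if the arm or the gripper's body presses on something with over 40 N, if the wrist force passes 120 N, or if a joint passes its speed limit or range.

## Working session

There is one attempt and no reset: what is moved stays moved. The work goes in short steps, Python scripts to look and compute and a tool call to move; the robot and the scene stay as the last step left them, time stands still between calls to the robot, and variables do not carry over. Pictures are saved under pics/ and viewed, about 8 in all and at most 12, crops included, and the job is handed in when it is done.

Besides the shell and the picture viewer there is one more tool, called after ">>>" as name(argument=value, ...), one argument or row to a line, values as JSON. carry_out: Moves the arm, as the interface text tells. Its arguments: {"type":"object","properties":{"motion":{"type":"array"},"grip_force":{"type":"number"}},"required":["motion"]}

```bash
mkdir -p pics; ls; python3 - <<'E'
from station import *
import cv2,numpy as np
s=sense();print({k:np.round(v,3).tolist() for k,v in s.items()})
ims=[]
for n in("scene","top"):
    d=get_image(n);cv2.imwrite(f"pics/{n}0.png",d["image"]);print(n,d["camera_matrix"],d["k1"],d["rvec"],d["tvec"]);ims.append(d["image"])
E
```

```text
pics
{'time': 0.0, 'qpos': [1.094, 0.381, 1.298, -0.0, 1.464, -0.215], 'joint_vel': [-0.0, -0.001, 0.002, 0.001, 0.0, -0.0], 'joint_torque': [0.001, -44.845, -23.128, -0.0, 0.005, -0.0], 'ee_pos': [0.142, 0.531, 0.231], 'orientation': [2.938, 1.569, -2.036], 'force': [-0.28, -0.303, -0.059], 'moment': [0.009, -0.038, 0.027], 'gripper_width': 1.0}
scene [[498.20088758   0.         246.3573269 ]
 [  0.         498.20088758 195.74715605]
 [  0.           0.           1.        ]] -0.024556176213005362 [ 2.19049381  1.89013877 -0.28988761] [-0.11156697 -0.46213961  1.25148783]
top [[411.10452428   0.         266.86591357]
 [  0.         411.10452428 195.22186528]
 [  0.           0.           1.        ]] 0.024070882134300153 [ 2.0239231  -2.20689072  0.22448689] [0.07607001 0.55019359 1.03941037]
```

View pics/scene0.png

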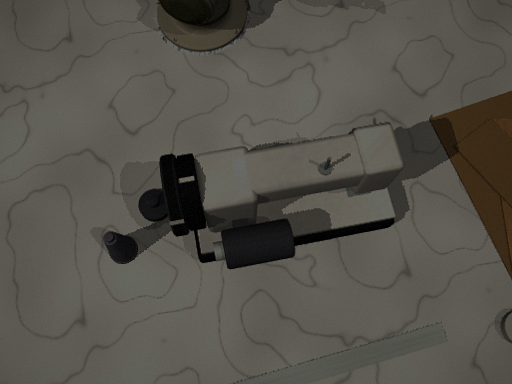

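View pics/top0.png

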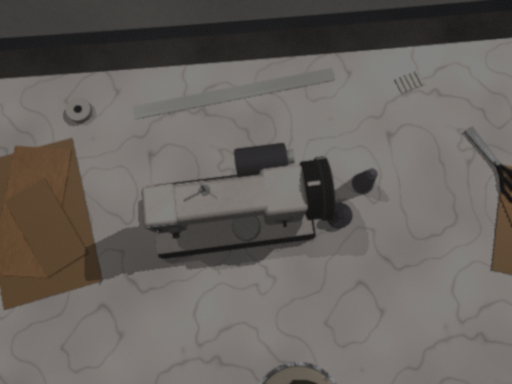

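The scene shows the machine with the dark wheel at about (172,195) in the scene view and (322,188) in the top view. The cover with its index line is at (314,183) in top. I'll project known points next and enlarge the wheel area.

```bash
cat > h.py <<'E'
from station import *
import cv2,numpy as np
def dist(d): return np.array([d["k1"],0,0,0,0.])
def proj(d,P): return cv2.projectPoints(np.array(P,float).reshape(-1,1,3),np.array(d["rvec"]),np.array(d["tvec"]),d["camera_matrix"],dist(d))[0][:,0]
def ray(d,uv):
    n=cv2.undistortPoints(np.array(uv,float).reshape(-1,1,2),d["camera_matrix"],dist(d))[:,0]
    R=cv2.Rodrigues(np.array(d["rvec"]))[0];C=-R.T@np.array(d["tvec"]).ravel()
    return C,np.c_[n,np.ones(len(n))]@R
def onz(d,uv,z):
    C,v=ray(d,uv);return C+v*((z-C[2])/v[:,2])[:,None]
E
python3 - <<'E'
from h import *
o=[]
for n in("scene","top"):
    d=get_image(n);print(n,"cam",ray(d,[[0,0]])[0].round(3),proj(d,[[0,0,0],[.142,.531,.231],[.142,.531,.3],[.5,0,0],[.5,.3,0]]).round())
    im=d["image"];c=im[130:270,110:280] if n=="scene" else im[120:260,220:390]
    o.append(cv2.resize(c,None,fx=4.4,fy=4.2,interpolation=cv2.INTER_CUBIC)[:,:])
    if n=="scene":print(onz(d,[[190,157],[190,179],[185,225]],.255).round(3))
    else:print(onz(d,[[314,183],[303,183]],.255).round(3))
g=[np.clip(255*(x/255.)**.5,0,255).astype('uint8') for x in o]
w=get_image("wrist")["image"]
cv2.imwrite("pics/a.png",np.hstack([cv2.resize(x,(400,330)) for x in g])); cv2.imwrite("pics/w.png",w)
E
```

```text
scene cam [ 0.826 -0.012  1.053] [[202.  12.]
 [458. -34.]
 [472. -60.]
 [229. 200.]
 [362. 181.]]
[[ 0.492 -0.059  0.255]
 [ 0.532 -0.064  0.255]
 [ 0.611 -0.081  0.255]]
top cam [0.333 0.046 1.129] [[297. 414.]
 [ 34. 400.]
 [ 13. 411.]
 [279. 218.]
 [170. 227.]]
[[ 0.532 -0.073  0.255]
 [ 0.534 -0.049  0.255]]
```

View pics/a.png

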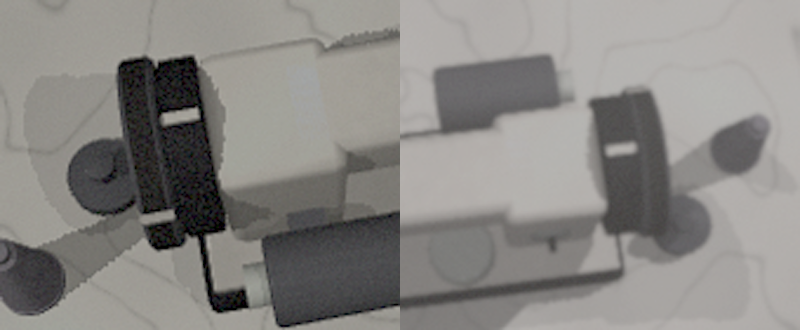

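The rim line is at about scene (178,222), on the back of the wheel. The index line is at about scene (186,179) and top (314,183). Next: the machine's yaw, the wheel centre and a sampler for the line angle.

```bash
cat >> h.py <<'E'
def blob(d,box,thr):
    x0,y0,x1,y1=box;g=d["image"][y0:y1,x0:x1].max(2).astype(float)
    m=(g>thr).astype('uint8');n,l,s,c=cv2.connectedComponentsWithStats(m)
    return [(c[i]+[x0,y0]).round(2).tolist()+[int(s[i,4])] for i in range(1,n) if s[i,4]>3]
E
python3 - <<'E'
from h import *
s=get_image("scene");t=get_image("top")
print("scene",blob(s,(168,172,198,184),75)," top",blob(t,(306,178,322,190),75))
print(s["image"][174:186,176:200].max(2));print(t["image"][178:190,302:324].max(2))
# yaw from dark bed front edge in top view
g=t["image"].max(2).astype(float);p=[]
for u in range(170,300,4):
    c=255-g[234:258,u];c=np.clip(c-c.max()+60,0,None);p.append((u,234+(c*np.arange(24)).sum()/c.sum()))
P=onz(t,p,.04)[:,:2];vx,vy,x0,y0=cv2.fitLine(P.astype('float32'),cv2.DIST_HUBER,0,.001,.001).ravel()
r=(P-[x0,y0])@[-vy,vx];print("dir",vx,vy,"yaw of y axis dev",np.degrees(np.arctan2(-vx,vy)),"resid",np.abs(r).max(),np.std(r))
E
```

```text
scene [[186.24, 178.75, 59]]  top [[313.31, 182.82, 49]]
[[  6   6   0   7   2   5   6   7   7   5   0   5   5   7   6   0   3   6
    6   2  15  36  44  45]
 [  6   3   2   3   3   9   1   2   3   4   2   1   2   0   0   0   4  41
    2   6  13  35  43  45]
 [  7   8   1   8   9   4   3   0   0   0   3  20  39  41  69  96  92  96
   19   2  11  32  41  46]
 [  6   4   3   1   0  21  41  38  44  93  91  96  97  96 101 107 106 103
   39   0  13  33  41  45]
 [ 11   4  13  72  93  94  97  93  94 106 106 104 106 106 105 106 108 105
   43   0   4  29  42  45]
 [ 10   8  36  80 109 105 107 105 102 105 105 106 104 105 105 107 106 107
   70   4   2  22  38  44]
 [  9   7  34  60 107 104 101 102 103 106 107 107 110 105  94  74  65  55
   33   5   5  17  38  44]
 [  9   7  35  62 111 103 106 109  92  80  66  56  52  43  36  24  19  13
    8   3   1  16  34  47]
 [ 13   7  24  54  77  65  56  44  34  27  17   8   9   0   3   6   1   6
    3   4   4   8  34  41]
 [ 11   9  11  30  21  17  11   8   4   3   6   5   6   7   5   6   8   5
    8   7   4   2  32  46]
 [ 13   9   8   4   7   0   5   3
[... 694 characters left out ...]
24 123 116  97
   66  39  32  31]
 [ 73  66  51  33  33  66 101 120 119 115 111 109 108 107 104 102  92  73
   51  35  32  32]
 [ 74  68  55  37  29  53  84  99  97  86  78  73  69  64  60  57  52  42
   34  28  31  32]
 [ 75  68  56  40  29  32  48  57  54  46  42  38  36  32  30  29  30  26
   26  25  31  32]
 [ 77  70  58  42  29  25  30  28  29  29  29  28  28  29  25  26  27  27
   28  28  31  33]
 [ 77  69  60  44  30  24  26  28  29  26  26  26  27  27  26  27  26  26
   26  27  29  32]
 [ 77  70  62  47  31  24  26  29  26  26  28  29  26  27  28  27  26  26
   23  27  29  29]]
dir 0.0008641043 0.99999964 yaw of y axis dev -0.049509533 resid 0.011170039489681706 0.0035905130562164625
```

```bash
python3 - <<'E'
from h import *
def axis(d,box,z,bg):
    x0,y0,x1,y1=box;g=np.clip(d["image"][y0:y1,x0:x1].max(2).astype(float)-bg,0,None)
    ys,xs=np.mgrid[y0:y1,x0:x1];w=g.ravel();X=np.c_[xs.ravel(),ys.ravel()]
    c=(X*w[:,None]).sum(0)/w.sum();C=np.cov(X.T,aweights=w);e,v=np.linalg.eigh(C);L=np.sqrt(12*e[1]);a=v[:,1]*np.sign(v[0,1])
    P=onz(d,[c-a*L/2,c,c+a*L/2],z);dv=P[2]-P[0];dv*=np.sign(dv[1]);print(c,L,P.round(4).tolist(),"dev deg",np.degrees(np.arctan2(-dv[0],dv[1])))
    return c
s=get_image("scene");t=get_image("top")
cs=axis(s,(176,174,195,184),.255,20);ct=axis(t,(306,178,322,188),.255,40)
# triangulate
C1,v1=ray(s,[cs]);C2,v2=ray(t,[ct]);A=np.c_[v1[0],-v2[0]];k=np.linalg.lstsq(A,C2-C1,rcond=None)[0];print("tri",C1+k[0]*v1[0],C2+k[1]*v2[0])
g=cv2.GaussianBlur(t["image"].max(2),(3,3),0).astype(float)
p=[]
for u in range(170,305,3):
    r0=int(252-(u-157)*15/157);c=g[r0-7:r0+8,u];p.append((u,r0-7+int(c.argmin())))
P=onz(t,p,.04)[:,:2].astype('float32');vx,vy,x0,y0=cv2.fitLine(P,cv2.DIST_WELSCH,0,.001,.001).ravel()
r=(P-[x0,y0])@[-vy,vx];print("bed dev",np.degrees(np.arctan2(-vx*np.sign(vy),abs(vy))),np.std(r),np.median(np.abs(r)))
im=np.hstack([cv2.resize(s["image"][140:260,140:280],(400,343)),cv2.resize(t["image"][130:250,200:340],(400,343))]);cv2.imwrite("pics/b.png",im)
E
```

```text
[186.27345518 178.89556136] 15.528711932882702 [[0.5318, -0.083, 0.255], [0.5312, -0.0699, 0.255], [0.5306, -0.0568, 0.255]] dev deg 2.5501421280342704
[313.51643554 182.80405752] 12.421514175602285 [[0.5319, -0.0588, 0.255], [0.5325, -0.0724, 0.255], [0.5332, -0.086, 0.255]] dev deg 2.84346664725806
tri [ 0.53212927 -0.06973337  0.25756323] [ 0.53189106 -0.07197939  0.25781292]
bed dev 2.5201461 0.0007702859 0.0006609843
```

```bash
cat >> h.py <<'E'
from scipy.spatial.transform import Rotation as Ro
YAW=np.radians(2.6);XM=np.array([np.cos(YAW),np.sin(YAW),0]);YM=np.array([-np.sin(YAW),np.cos(YAW),0])
WC=np.array([.5333,-.1007,.185])
def rim(th,y=0,r=.075): return WC+YM*y+r*(np.outer(-np.sin(th),XM)+np.outer(np.cos(th),[0,0,1]))
def angle(n,show=False):
    "line angle (rad, 0=top, <0 at back) from camera n"
    d=get_image(n);th=np.radians(np.arange(-115,70) if n=="scene" else np.arange(-70,110))
    g=d["image"].max(2).astype('float32');a=0
    for y in(-.008,-.004,0,.004,.008):
        p=proj(d,rim(th,y)).astype('float32');a=a+cv2.remap(g,p[:,:1].copy(),p[:,1:].copy(),cv2.INTER_LINEAR)[:,0]/5
    b=a-np.median(a);i=int(b.argmax());j=slice(max(i-8,0),i+9);w=np.clip(b[j]-b[i]*.3,0,None)
    if show:print(n,b[::5].round().astype(int).tolist())
    return float((w*th[j]).sum()/w.sum()),float(b[i])
def R(): return Ro.from_euler("xyz",sense()["orientation"]).as_matrix()
E
python3 - <<'E'
from h import *
print(angle("scene",1),angle("top",1));r=R();print(r.round(3))
goal=np.c_[[0,0,-1],np.cross(XM,[0,0,-1]),XM]
for sg in(1,-1):
    g=goal@np.diag([1,sg,sg]);print(sg,np.degrees(Ro.from_matrix(r.T@g).as_rotvec()))
s=sense();P=s["ee_pos"];print(s["time"],"to (wc+[..]) in tool axes",r.T@(WC+[0,0,.175]-P))
E
```

```text
scene [8, 37, 49, 45, 20, -2, -4, -4, -3, -1, -3, 34, 71, -1, 0, 0, 0, 2, 1, 0, 2, 1, 1, 1, 0, 1, 0, -1, -2, -3, -2, -1, -4, -6, -1, 15, 25]
top [60, 55, 50, 40, 15, 1, 2, 2, 1, 1, 1, 1, 0, -1, 0, -1, 0, -1, -2, -2, -3, -3, -4, -4, -6, -6, -7, -8, -7, -8, -6, -1, 4, 7, 8, 7]
(-0.9853843341031948, 74.76249694824219) (-1.1552336613617595, 60.29502487182617)
[[-0.    -0.966  0.259]
 [-0.     0.259  0.966]
 [-1.     0.    -0.   ]]
1 [ 7.24016249e+01 -3.33410647e-03  3.72227229e-04]
-1 [-1.07598375e+02 -4.04877735e-04 -3.62656295e-03]
0.55 to (wc+[..]) in tool axes [-0.12869125 -0.54118812 -0.50924515]
```

>>> carry_out(
  motion=[
    [[0,0,0],[-0.05,0,0],1],
    [[0,0,0],[-0.1,0,0],1],
    [[0.1,0,0],[-0.129,-0.02,-0.02],1],
    [[1.2636,0,0],[-0.129,-0.5424,-0.513],1],
    [[1.2636,0,0],[-0.129,-0.5424,-0.513],1],
    [[1.2636,0,0],[-0.129,-0.5424,-0.513],1],
    [[1.2636,0,0],[-0.129,-0.5424,-0.513],1],
    [[1.2636,0,0],[-0.129,-0.5424,-0.513],1],
    [[1.2636,0,0],[-0.129,-0.5424,-0.513],1],
    [[1.2636,0,0],[-0.129,-0.5424,-0.513],1],
    [[1.2636,0,0],[-0.129,-0.5424,-0.513],1],
    [[1.2636,0,0],[-0.129,-0.5424,-0.513],1],
    [[1.2636,0,0],[-0.129,-0.5424,-0.513],1],
    [[1.2636,0,0],[-0.129,-0.5424,-0.513],1],
    [[1.2636,0,0],[-0.129,-0.5424,-0.513],1],
    [[1.2636,0,0],[-0.129,-0.5424,-0.513],1],
    [[1.2636,0,0],[-0.129,-0.5424,-0.513],1],
    [[1.2636,0,0],[-0.129,-0.5424,-0.513],1],
    [[1.2636,0,0],[-0.129,-0.5424,-0.513],1],
    [[1.2636,0,0],[-0.129,-0.5424,-0.513],1],
  ],
)

```text
time: 2.55
ee_pos: [0.5333, -0.1043, 0.3602]
orientation: [2.315, 1.57, 2.361]
force: [0.0, -0.1, -0.4]
gripper_width: -0.002
```

```bash
sed -i 's/arange(-115,70)/arange(-95,55)/;s/arange(-70,110)/arange(-45,78)/' h.py; python3 - <<'E'
from h import *
s=sense();print(s["time"],s["ee_pos"],s["qpos"],s["force"],s["gripper_width"]);print(R().round(3), "off m",(np.array(s["ee_pos"])-WC)@np.c_[XM,YM,[0,0,1]])
print(angle("scene"),angle("top"))
ims=[]
for n in("scene","top","wrist"):
    ims.append(get_image(n)["image"])
im=np.hstack([cv2.resize(ims[0][120:270,110:310],(400,300)),cv2.resize(ims[1][100:250,220:420],(400,300))])
im=np.vstack([im,np.hstack([cv2.resize(ims[2],(400,300)),np.zeros((300,400,3),'uint8')])])
cv2.imwrite("pics/c.png",np.clip(255*(im/255.)**.6,0,255).astype('uint8'))
E
```

```text
2.55 [ 0.53325085 -0.10430882  0.36022686] [-4.11241098e-01  3.13738560e-01  1.03511977e+00  2.12824823e-04
  1.79326988e+00 -4.56457004e-01] [ 0.01462549 -0.07765615 -0.44753291] -0.0020258541566167787
[[-0.    -0.045  0.999]
 [ 0.     0.999  0.045]
 [-1.     0.    -0.   ]] off m [-0.00021281 -0.00360287  0.17522686]
(-0.9848494643162815, 83.80644226074219) (1.274622214393343, 23.225982666015625)
```

View pics/c.png

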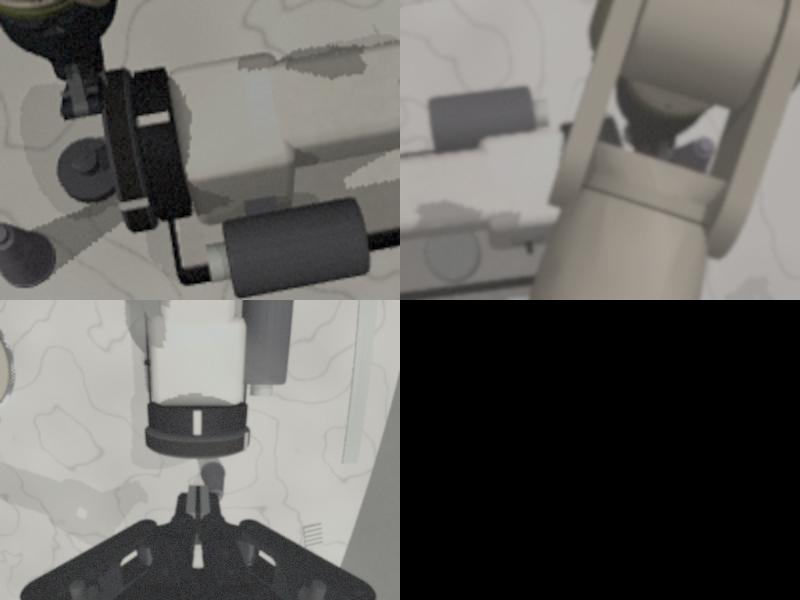

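The scene view sees the wheel clear of the arm: rim line (137,205), index line (152,120). The top view is blocked by the arm. The wrist view shows the wheel ahead of the fingers, with the index line at (197,420). Next, a gentle purely radial touch to find the rim height and stiffness.

>>> carry_out(
  motion=[
    [[0,0,0],[0.05,0,0],1],
    [[0,0,0],[0.09,0,0],1],
    [[0,0,0],[0.098,0,0],1],
    [[0,0,0],[0.0995,0,0],1],
    [[0,0,0],[0.1005,0,0],1],
    [[0,0,0],[0.101,0,0],1],
    [[0,0,0],[0.101,0,0],1],
  ],
)

```text
time: 3.5
ee_pos: [0.5337, -0.1047, 0.2601]
orientation: [-0.513, 1.57, -0.467]
force: [0.5, -0.1, 3.0]
gripper_width: -0.0
```

>>> carry_out(
  motion=[
    [[0,0,0],[0.001,0,0],1],
    [[0,0,0],[0.001,0,0],1],
  ],
)

```text
time: 3.7
ee_pos: [0.5341, -0.1047, 0.26]
orientation: [-0.326, 1.567, -0.281]
force: [-1.0, 2.1, 7.2]
gripper_width: 0.001
```

```bash
python3 - <<'E'
from h import *
print(angle("scene"),sense()["force"],sense()["ee_pos"])
E
```

```text
(-1.0341055152455925, 82.89278411865234) [2.23744339e-01 6.93439001e-03 7.49755455e+00] [ 0.53410377 -0.1047087   0.2599905 ]
```

>>> carry_out(
  motion=[
    [[0,0,0],[-0.042,0,0],1],
    [[0,0,0],[-0.042,0,0.045],1],
    [[0,0,0],[-0.042,0,0.09],1],
    [[0,0,0],[-0.042,0,0.135],1],
    [[0,0,0],[-0.042,0,0.135],1],
    [[0,0,0],[-0.042,0,0.135],1],
  ],
)

```text
time: 4.35
ee_pos: [0.6688, -0.0985, 0.2992]
orientation: [2.842, 1.569, 2.888]
force: [0.3, -0.9, 0.5]
gripper_width: 0.001
```

```bash
python3 - <<'E'
from h import *
s=sense();print(s["time"],R().round(4).tolist(),(np.array(s["ee_pos"])-WC)@np.c_[XM,YM,[0,0,1]],s["qpos"],s["force"])
d=get_image("scene")
print(angle("scene",1),angle("top",1))
cv2.imwrite("pics/d.png",cv2.resize(d["image"][140:240,130:230],(500,500)))
E
```

```text
4.35 [[-0.0016, -0.0458, 0.999], [0.0004, 0.999, 0.0458], [-1.0, 0.0005, -0.0016]] [ 0.13543282 -0.00396747  0.11416298] [-3.20925856e-01  5.94833262e-01  7.40411108e-01 -1.13054309e-04
  1.80798002e+00 -3.66754439e-01] [ 0.25163683 -0.90377158  0.47783655]
scene [15, 15, 16, 17, 19, 20, 22, 25, 12, 11, 1, 5, 4, -3, -1, 0, 2, 0, -7, -14, -23, -33, -54, -63, -64, -66, -56, -48, -49, -48]
top [-6, -5, -4, -4, -2, -1, 1, 3, 5, 5, 5, 5, 4, 4, 3, 2, 2, 1, 0, -1, -2, -3, -3, -3, -4]
(-1.0764121841886667, 25.01055145263672) (0.034620279511937295, 5.59490966796875)
```

View pics/d.png

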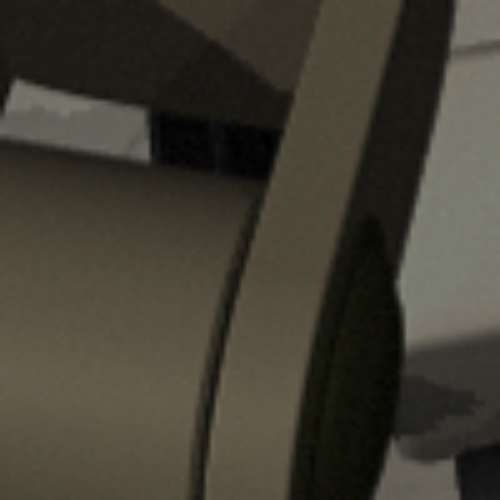

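The arm hides the wheel from this pose, as expected (5 viewed). Flick now.

>>> carry_out(
  motion=[
    [[0,0,0],[0.012,0,-0.03],1],
    [[0,0,0],[0.034,0,-0.07],1],
    [[0,0,0],[0.044,0,-0.115],1],
    [[0,0,0],[0.044,0,-0.16],1],
    [[0,0,0],[0.03,0,-0.205],1],
    [[0,0,0],[-0.01,0,-0.235],1],
    [[0,0,0],[-0.04,0,-0.25],1],
  ],
)

```text
time: 5.2
ee_pos: [0.4153, -0.1092, 0.3432]
orientation: [-0.668, 1.568, -0.624]
force: [1.3, -0.0, 0.5]
gripper_width: 0.001
```

```bash
python3 - <<'E'
from h import *
s=sense();print((np.array(s["ee_pos"])-WC)@np.c_[XM,YM,[0,0,1]],s["force"])
for i in range(12):
    t=sense()["time"];a,b=angle("scene");print(round(t,3),round(a,3),round(b))
cv2.imwrite("pics/e.png",cv2.resize(get_image("scene")["image"][100:260,100:300],(600,480)))
E
```

```text
[-0.11830648 -0.00314412  0.15817235] [ 1.30838786 -0.01918874  0.53269996]
5.2 -1.65 21
5.25 -1.65 19
5.3 -1.65 21
5.35 -1.65 21
5.4 -1.65 20
5.45 -1.65 19
5.5 -1.65 21
5.55 -1.651 19
5.6 -1.651 20
5.65 -1.65 21
5.7 -1.65 20
5.75 -1.65 21
```

```bash
python3 - <<'E'
from h import *
for i in range(24):
    t=sense()["time"];a,b=angle("scene")
    if b>35:print(round(t,3),round(a,3),round(b))
print(t)
E
```

```text
5.85 -1.495 46
5.9 -1.241 53
5.95 -0.991 61
6.0 -0.743 71
6.05 -0.495 79
6.1 -0.249 81
6.15 -0.003 81
6.2 0.239 74
6.25 0.482 65
6.3 0.727 55
6.35 0.91 43
7.0
```

The wheel spins free at about 4.9 rad/s (1.28 s per turn), with the line tracked cleanly. Next: hover just in front of the top, where the finger won't hide the line.

>>> carry_out(
  motion=[
    [[0,0,0],[0.03,0,0.04],1],
    [[0,0,0],[0.065,0,0.08],1],
    [[0,0,0],[0.065,0,0.08],1],
  ],
)

```text
time: 7.35
ee_pos: [0.4999, -0.1057, 0.2704]
orientation: [2.609, 1.563, 2.655]
force: [-0.5, -0.2, -0.6]
gripper_width: -0.003
```

```bash
python3 - <<'E'
from h import *
s=sense();print(s["time"],(np.array(s["ee_pos"])-WC)@np.c_[XM,YM,[0,0,1]],s["force"])
for i in range(32):
    t=sense()["time"];a,b=angle("scene")
    if b>35:print(round(t,3),round(a,3),round(b))
print(t)
E
```

```text
7.35 [-0.03354981 -0.00346273  0.0854428 ] [-0.53746946 -0.23608463 -0.63621196]
7.35 -1.167 66
7.4 -0.981 75
7.45 -0.796 85
7.5 -0.613 94
7.55 -0.431 98
7.6 -0.252 101
7.65 -0.073 99
7.7 0.104 97
7.75 0.272 51
8.9
```

```bash
python3 - <<'E'
from h import *
T=[];A=[]
for i in range(40):
    t=sense()["time"];a,b=angle("scene")
    if b>45:T.append(t);A.append(a);print(round(t,3),round(a,3),round(b))
    if len(A)>=3 and a>-.95: break
c=np.polyfit(np.array(T)-t,A,2 if len(A)>5 else 1);print(c,sense()["time"],sense()["force"],(np.array(sense()["ee_pos"])-WC)@np.c_[XM,YM,[0,0,1]])
E
```

```text
9.35 -1.616 58
9.4 -1.555 53
9.45 -1.439 58
9.5 -1.343 62
9.55 -1.249 66
9.6 -1.156 73
9.65 -1.064 77
9.7 -0.973 83
9.75 -0.884 90
[-0.09796523  1.83130571 -0.88149116] 9.8 [0.2233875  0.04274113 0.12503382] [-0.03499038 -0.00397216  0.09032077]
```

>>> carry_out(
  motion=[
    [[0,0,0],[0.005,0,0],1],
    [[0,0,0],[0.01,0,0],1],
    [[0,0,0],[0.0145,0,0],1],
    [[0,0,0],[0.0185,0,0],1],
    [[0,0,0],[0.022,0,0],1],
    [[0,0,0],[0.022,0,0],1],
  ],
)

```text
time: 10.4
ee_pos: [0.4982, -0.1063, 0.2542]
orientation: [-1.082, 1.57, -1.036]
force: [-3.7, 0.9, 8.1]
gripper_width: -0.001
```

```bash
python3 - <<'E'
from h import *
for i in range(4):
    s=sense();print(round(s["time"],3),angle("scene"),s["force"].round(1) if hasattr(s["force"],"round") else s["force"],(np.array(s["ee_pos"])-WC)@np.c_[XM,YM,[0,0,1]])
d=get_image("scene");cv2.imwrite("pics/f.png",cv2.resize(d["image"][140:240,130:230],(600,600),interpolation=cv2.INTER_CUBIC))
E
```

```text
10.4 (-0.0818166025208283, 110.78915405273438) [-3.7  0.9  8.1] [-0.03527386 -0.00396773  0.06923157]
10.45 (-0.084021404148275, 110.59754943847656) [-2.4  1.6  8.7] [-0.03512461 -0.00398772  0.06928477]
10.5 (-0.08474741322789985, 110.3672866821289) [-3.1  0.6  8.6] [-0.03507257 -0.00394439  0.06927658]
10.55 (-0.0848732487035284, 110.76953125) [-3.4  0.8  7.7] [-0.03506945 -0.00395901  0.06928089]
```

View pics/f.png

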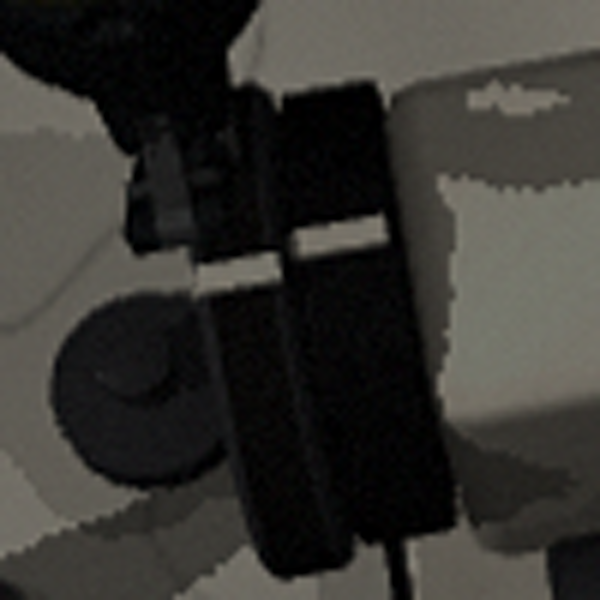

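The wheel is stopped, with the rim line (237,272) just behind the index line (340,236). I'll measure the index angle with the same sampler to remove calibration bias.

```bash
cat >> h.py <<'E'
def both():
    d=get_image("scene");th=np.radians(np.arange(-30,25,.5));g=d["image"].max(2).astype('float32');o=[]
    for r,ys in((.07,(.022,.027,.032,.037,.042)),(.075,(-.008,-.004,0,.004,.008))):
        for y in ys:
            p=proj(d,rim(th,y,r)).astype('float32');a=cv2.remap(g,p[:,:1].copy(),p[:,1:].copy(),cv2.INTER_LINEAR)[:,0]
            b=a-np.median(a);i=int(b.argmax());w=np.clip(b-b[i]*.3,0,None);w[np.abs(th-th[i])>.14]=0;o.append(float((w*th).sum()/w.sum()))
    o=np.array(o);return o[:5].mean(),o[5:].mean(),o.round(4)
E
python3 - <<'E'
from h import *
print(both());print(both());print(sense()["force"])
E
```

```text
(np.float64(0.00988741893360135), np.float64(-0.08433780390529147), array([ 0.0124,  0.0077,  0.0107,  0.0083,  0.0105, -0.082 , -0.0863,
       -0.0827, -0.0851, -0.0856]))
(np.float64(0.010248751412339389), np.float64(-0.08447809300359813), array([ 0.0123,  0.0079,  0.0113,  0.009 ,  0.0107, -0.0821, -0.0861,
       -0.0827, -0.0856, -0.0859]))
[-3.47670714  0.34441546  8.54156783]
```

>>> carry_out(
  motion=[
    [[0,0,0],[0.0004,0,-0.0012],1],
    [[0,0,0],[0.0008,0,-0.0025],1],
    [[0,0,0],[0.0012,0,-0.0038],1],
    [[0,0,0],[0.0016,0,-0.005],1],
    [[0,0,0],[0.0016,0,-0.005],1],
  ],
)

```text
time: 11.25
ee_pos: [0.4933, -0.1065, 0.2521]
orientation: [-1.272, 1.57, -1.227]
force: [-2.5, 0.2, 5.6]
gripper_width: 0.001
```

```bash
python3 - <<'E'
from h import *
for i in range(2):print(both()[:2],sense()["force"],(np.array(sense()["ee_pos"])-WC)@np.c_[XM,YM,[0,0,1]])
E
```

```text
(np.float64(0.009979860308249195), np.float64(-0.008331019564733623)) [-2.50568348  1.11386644  5.82117849] [-0.04015187 -0.00395024  0.06711715]
(np.float64(0.01013906703103283), np.float64(-0.009283925118280294)) [-2.37317079  0.64675907  6.7369031 ] [-0.04011292 -0.00396417  0.0671186 ]
```

>>> carry_out(
  motion=[
    [[0,0,0],[0.0003,0,-0.0006],1],
    [[0,0,0],[0.0005,0,-0.0012],1],
    [[0,0,0],[0.0005,0,-0.0012],1],
    [[0,0,0],[0.0005,0,-0.0012],1],
  ],
)

```text
time: 11.75
ee_pos: [0.4922, -0.1065, 0.2515]
orientation: [-1.362, 1.571, -1.316]
force: [-2.2, 1.0, 5.6]
gripper_width: -0.001
```

```bash
python3 - <<'E'
from h import *
for i in range(3):print(both()[:2],sense()["force"],(np.array(sense()["ee_pos"])-WC)@np.c_[XM,YM,[0,0,1]])
E
```

```text
(np.float64(0.010227826905816986), np.float64(0.006991410140227658)) [-4.44509683  1.0818491   5.372981  ] [-0.04129531 -0.00394742  0.06655485]
(np.float64(0.010178715878620032), np.float64(0.006718354811518584)) [-2.83514045  0.88651523  6.25710774] [-0.04129591 -0.00395011  0.06656843]
(np.float64(0.010078661971419484), np.float64(0.006587017771425623)) [-3.82139801  0.73197952  5.82395559] [-0.04129265 -0.0039619   0.06656149]
```

>>> carry_out(
  motion=[
    [[0,0,0],[-0.006,0,-0.0024],1],
    [[0,0,0],[-0.03,0,-0.02],1],
    [[0,0,0],[-0.06,0,-0.06],1],
    [[0,0,0],[-0.08,0,-0.09],1],
    [[0,0,0],[-0.08,0,-0.09],1],
    [[0,0,0],[-0.08,0,-0.09],1],
    [[0,0,0],[-0.08,0,-0.09],1],
  ],
)

```text
time: 12.6
ee_pos: [0.4028, -0.1106, 0.3304]
orientation: [2.449, 1.569, 2.494]
force: [0.5, -0.2, 0.5]
gripper_width: 0.003
```

```bash
python3 - <<'E'
from h import *
for i in range(4):print(both(),sense()["force"],sense()["time"])
d=get_image("scene");cv2.imwrite("pics/g.png",cv2.resize(d["image"][130:280,90:290],(800,600),interpolation=cv2.INTER_CUBIC))
E
```

```text
(np.float64(0.010204048345469235), np.float64(0.009337838405987512), array([0.0119, 0.0081, 0.0109, 0.009 , 0.0111, 0.0137, 0.0086, 0.007 ,
       0.01  , 0.0074])) [-0.63243223  0.93790955 -0.66334472] 12.65
(np.float64(0.010005763061885897), np.float64(0.009481252200034897), array([0.0121, 0.0078, 0.011 , 0.0085, 0.0106, 0.0142, 0.0084, 0.0069,
       0.0101, 0.0078])) [-0.62509929 -0.438534   -1.06223942] 12.7
(np.float64(0.010241750842747935), np.float64(0.009667608296174126), array([0.0128, 0.0079, 0.0113, 0.0083, 0.011 , 0.0144, 0.0088, 0.0066,
       0.0103, 0.0083])) [ 0.42983915 -0.66503474  0.16722981] 12.75
(np.float64(0.009950566216807052), np.float64(0.009357091352181013), array([0.012 , 0.0076, 0.0109, 0.0082, 0.0111, 0.014 , 0.0086, 0.0062,
       0.01  , 0.0079])) [ 0.67361065 -0.33770681  0.29524068] 12.8
```

View pics/g.png

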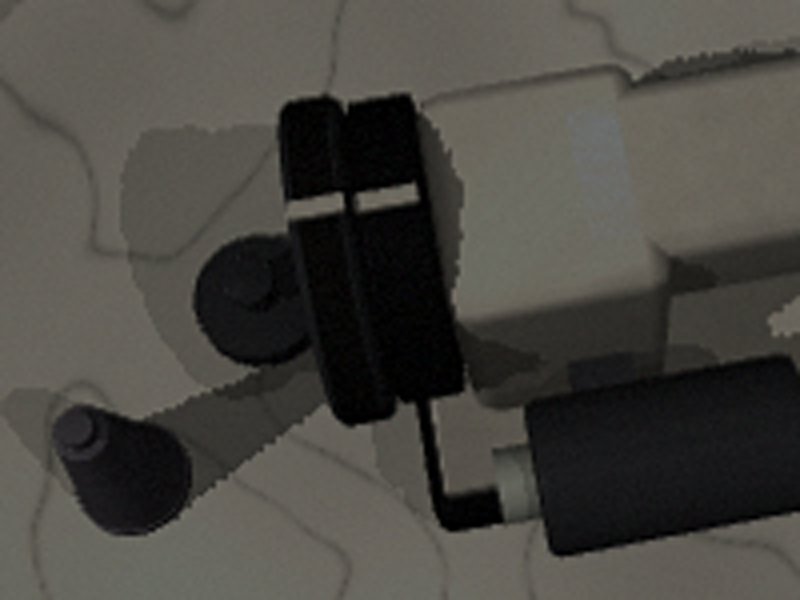

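The rim line (315,207) and index line (387,197) run in one line, the wheel is still, and the arm is clear. Handing in.

```bash
python3 -c "
from station import *
print(job_done())"
```

```text
the job is handed in; nothing more can be done
None
```

The wheel spins freely and now stands lined up for the pin, and I handed the job in at about 13 s of the 54 s allowed.

- **Spin:** I flicked the wheel's top towards the robot with the shut fingertips. It ran on untouched at about 4.9 rad/s, or 1.3 s per turn, slowing by about 0.9 rad/s each second.
- **Brake and ease:** I braked it while it was still turning at about 1.4 rad/s. It stopped 0.09 rad short of the index line, and I eased it forward to the line under the fingertip before lifting away.
- **Last checks:** The rim line was within 0.001 rad of the index line and steady over four images. Force readings were about 1 N or less, and the arm was clear. In the last scene image the thread cone and pattern weight looked where they were. I did not check the bobbin tin again after the start, but the arm went nowhere near it.
- **One reading that disagreed:** Before the flick I made a light touch straight down on the rim, about 7 N. During it the line angle read 0.05 rad lower than before. The fingertip itself moved less than 1 mm, about 0.01 rad, so the rest may be error from the finger being in view. I could not rule out a tiny backward nudge, because the arm then hid the wheel until after the flick.
- **A small backward creep:** After the brake, and again after each easing step, the readings crept back by up to 0.003 rad. I took this as the rubber rim giving.

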